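# Put the ring mandrel and the ball punch into their holders

## Task

Tidy the goldsmith's bench: put the ring mandrel, thick handle end down, into the bore of the round metal stand, and the ball-headed punch, ball up, into the well of the square wooden block. Leave each one standing in its own holder, resting on the bottom.

Things in the scene. Friction and masses are not known exactly. Their poses are not given: they have to be found in the camera images.
- mandrel: Steel ring mandrel, loose, upright on its thick end, 180 mm tall, about 0.3 kg. Lower 50 mm: dark handle, 26 mm in diameter; above it a bright cone from 21 mm in diameter (50 mm up) to 12 mm at the top. Good grip: 140 mm above the foot, where it is 15 mm in diameter. Origin: centre of its flat underside; z up along it. Round: any yaw will do.
- punch: Ball-headed steel punch, loose, upright on its flat foot, 135 mm tall, about 0.25 kg. Round shank 20 mm in diameter up to 106 mm, thin neck, then a 24 mm ball (centre at 123 mm). Good grip: shank 98 mm above the foot (lower, the gripper may pinch the ball). Origin: centre of its underside; z up, to the ball. Any yaw. (The dark square stamp, 117 mm tall, flat top, standing nearby, is not wanted.)
- stand: Round aluminium stand for the mandrel, fixed to the bench: upright tube 60 mm in outside diameter and 73 mm tall on a flat round foot 84 mm in diameter. Open on top; straight bore 46 mm in diameter, 65 mm deep, its floor 8 mm above the bench; walls 7 mm. Origin: centre of its underside, on the bore's axis; z up.
- block: Plain square wooden block for the punch, fixed to the bench: 76 x 76 mm, 60 mm tall, with one round well in the middle of its top, 40 mm in diameter, 52 mm deep, floor 8 mm above the bench. Origin: centre of its underside, on the well's axis; z up, x and y square to its sides.
Mind the look-alikes: they are no part of the job. Leave any blue look-alike of the mandrel alone. Of the things that look like the stand, take the one that is farthest from the robot's base at the start.

How it is judged:
By the outcome, as a careful person would: the job done as asked, in the order asked, and still so for the second after the job is handed in, with the robot touching nothing.
It also fails if it takes over 64 s, if anything falls off the work surface, if the arm or the gripper's body presses on something with over 40 N, if the wrist force passes 120 N, or if a joint passes its speed limit or range.

## Robot

A 6-joint arm with a two-finger parallel gripper is mounted at the origin on the work surface. World frame = base frame: x ahead of the robot, y to its left, z up, the work surface at z = 0. Lengths are in m, angles in rad, forces in N, time in s.
With the tool pointing down it reaches from about 0.3 to 0.775 m from the base axis. Payload 14.6 kg.
Tool frame: the origin (TCP) lies midway between the tips of the shut fingers; the grasp point (between the pads) lies 19 mm behind it; z points along the fingers, y is the line along which they close (so a half turn about z gives the same grasp; the last joint's range is limited). The gripper opens to 94 mm and grips with 3 to 60 N. Pads are 16 mm wide; open, the fingers measure 119 mm over their backs; the gripper's body (75 mm by 177 mm) begins 78 mm behind the grasp point.
Start: joints at [-1.25, 0.3, 1.521, -0, 1.321, -0.067], TCP at [0.208, -0.509, 0.205] pointing down, gripper open.
Joint ranges: [-3.03, 3.03], [-0.79, 2.21], [0.23, 2.52], [-1.04, 4.18], [0, 3.07], [-2.55, 2.55]. Speed limits (rad/s): [2.22, 2.22, 2.57, 3.14, 3.14, 3.14].

## Interface

Orientations are given as [roll, pitch, yaw] about the fixed x, y, z axes, in that order (R = Rz(yaw) Ry(pitch) Rx(roll)).
In Python, from station import ctrl gives the robot as it stands. The module is installed in compiled form; this text tells all that it offers.
- The arm moves only by the tool servo_tool, never from a script. Its argument "plan" is a list of rows, each a list of 7 numbers: the opening in per cent of the stroke, from 0 (shut) to 100 (fully open), then the shift along the tool's x, y, z in m, then the turn, a rotation vector about the tool's x, y, z in rad. A call has exactly 8 rows; each row shifts and turns the commanded pose from where the row before left it, along the tool's axes as they then stand; what a row does not reach is not made up. A row lasts 1/8 s, in which the tool goes at most 62.5 mm and 10.7 degrees, less where a joint would pass 70% of its speed; a pose out of reach is approached as far as the arm can. A call with a gripper value outside its range is refused whole. The fingers move at their own pace and stop on an object; "force" is the grip in N (left out, the last holds). Time passes only in rows, so rows that do not move let the fingers close, or fill a call up. It gives the time, the measured TCP pose, the force, the opening and the grip force at its end, in the units of the state.
- ctrl.get_obs(): the state, without advancing time (a new reading comes with each control period).
- ctrl.camera(name): name is "scene" or "top" or "wrist"; returns a dict with "pixels" (480x640x3 uint8, red, green, blue), "z_map" (480x640 float32, m along the optical axis (not along the pixel's ray), 0 where there is no reading), "mtx" (3x3 intrinsics, pixels), "pose" (4x4, takes a point from camera to world coordinates). Camera axes: x right, y up, looking along -z (the intrinsics and any distortion apply to the point x, -y, -z); pixel columns grow to the right and rows downward; lengths in m; the calibration is good to about 2 mm. A picture is of the moment at which its call begins.
- ctrl.hand_in(): hands the job in; it is judged then, once.
The state is a dict: "time_s": time; "qpos": joint angles; "joint_vel": joint speeds; "tau": joint torques, N m; "ee_pos": TCP position; "eef_rot": TCP orientation; "force": force on the tool from outside, world axes, zero at the start; "moment": the same for the moment, N m; "grip_width": finger opening in m; "grip_force": force on a finger pad.
Only numpy, scipy, OpenCV 4.12 (cv2) and the standard library are available. Lean on these libraries where they do the work, as an engineer would, in place of code of your own. Each camera call takes 0.05 s, during which the arm holds its last target. There are 200 camera calls.

## Working session

There is one attempt and no reset: what is moved stays moved. The work goes in short steps, Python scripts to look and compute and a tool call to move; the robot and the scene stay as the last step left them, time stands still between calls to the robot, and variables do not carry over. Pictures are saved under pics/ and viewed, at most 10 in all, crops included, and the job is handed in when it is done.

Besides the shell and the picture viewer there is one more tool, called after "Emit:" as name(argument=value, ...), one argument or row to a line, values as JSON. servo_tool: Moves the arm, as the interface text tells. Its arguments: {"type":"object","properties":{"plan":{"type":"array","items":{"type":"array","items":{"type":"number"}}},"force":{"type":"number"}},"required":["plan"]}

```bash
mkdir -p pics
cat > h.py <<'E'
import numpy as np, cv2
from station import ctrl
def snap(n,f):
    c=ctrl.camera(n); cv2.imwrite(f'pics/{f}.png',c['pixels'][:,:,::-1]); np.savez(f'pics/{f}.npz',**c); return c
def world(c,u,v,d=None):
    d=c['z_map'][int(v),int(u)] if d is None else d
    K=c['mtx']; p=np.array([(u-K[0,2])/K[0,0]*d,-(v-K[1,2])/K[1,1]*d,-d,1]); return (c['pose']@p)[:3]
E
python3 - <<'E'
from h import *
for n in('scene','top'):
    c=snap(n,n+'1'); print(n,c.keys(),c['mtx'],c['pose'].round(3))
print(ctrl.get_obs())
E
```

```text
scene dict_keys(['pixels', 'z_map', 'mtx', 'pose']) [[581.80774396   0.         319.22107058]
 [  0.         581.80774396 241.81915897]
 [  0.           0.           1.        ]] [[-0.596 -0.432  0.677  1.235]
 [ 0.802 -0.297  0.517  0.601]
 [-0.022  0.852  0.524  0.623]
 [ 0.     0.     0.     1.   ]]
top dict_keys(['pixels', 'z_map', 'mtx', 'pose']) [[502.47177954   0.         322.88744867]
 [  0.         502.47177954 242.84002525]
 [  0.           0.           1.        ]] [[-0.021  0.999 -0.04   0.433]
 [-1.    -0.021 -0.007 -0.004]
 [-0.008  0.039  0.999  0.858]
 [ 0.     0.     0.     1.   ]]
{'time_s': 0.1, 'qpos': array([-1.24957459e+00,  3.00366242e-01,  1.52152317e+00,  1.96922808e-05,
        1.32069838e+00, -6.65912116e-02]), 'joint_vel': array([-0.00127904, -0.00315521, -0.00193358,  0.00081856, -0.00149039,
        0.0005302 ]), 'tau': array([ 7.22872355e-04, -5.32644939e+01, -3.53285444e+01,  7.08612800e-02,
        2.34605034e-02, -7.09944948e-05]), 'ee_pos': array([ 0.20792234, -0.50892867,  0.20496835]), 'eef_rot': array([-3.14060099e+00, -8.52511138e-05,  3.87808018e-01]), 'force': array([-0.45818597,  0.4048689 ,  0.44321666]), 'moment': array([ 0.03310326, -0.01322499, -0.00118597]), 'grip_force': 0.0, 'grip_width': 0.09373102575123173}
```

View pics/scene1.png

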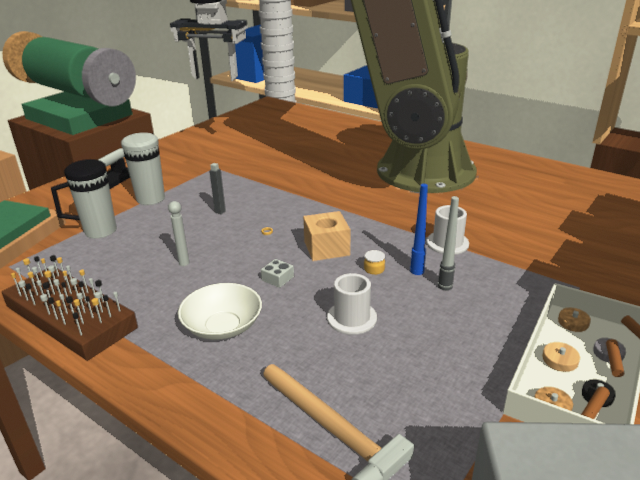

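View pics/top1.png

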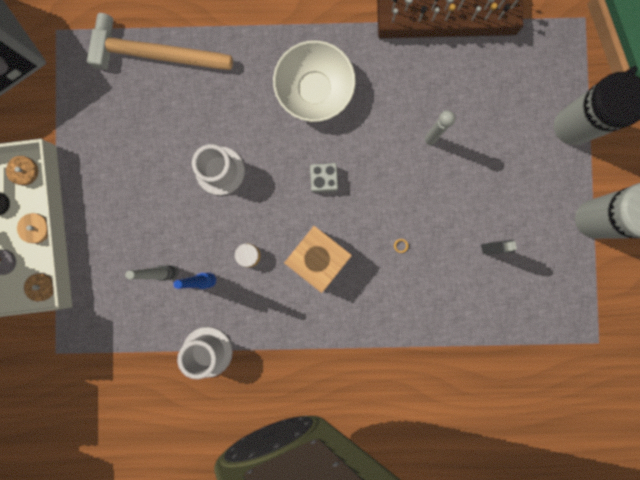

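The scene view shows the grey mandrel (foot at about 447,288; top at 453,200) beside the blue look-alike (420,270). It also shows the far stand (352,300), the near stand (450,230), the block (327,235), the punch (ball at 175,208; foot at 182,263) and the stamp (217,190). In the top view, the mandrel tip is at (131,274), the punch ball at (446,119), the far stand's bore at (211,162) and the well at (316,260).

```bash
cat > m.py <<'E'
from h import *
from scipy.optimize import least_squares
def cloud(f):
    c=np.load(f'pics/{f}.npz'); d=c['z_map']; v,u=np.mgrid[:480,:640]; K=c['mtx']
    P=np.stack([(u-K[0,2])/K[0,0]*d,-(v-K[1,2])/K[1,1]*d,-d],-1)@c['pose'][:3,:3].T+c['pose'][:3,3]
    P[d==0]=np.nan; return P
def circ(p,r,x0):
    f=lambda c: np.hypot(p[:,0]-c[0],p[:,1]-c[1])-(r(p[:,2]) if callable(r) else r)
    s=least_squares(f,x0,loss='soft_l1',f_scale=.002); return s.x.round(4),len(p),np.median(abs(s.fun)).round(4)
E
python3 - <<'E'
from m import *
S,T=cloud('scene1'),cloud('top1')
for n,s,t in [('mandrel',(453,210),(131,274)),('blue',(423,200),(180,283)),('punch',(179,240),(446,119)),('standF',(352,310),(211,150)),('standN',(450,235),(197,372)),('block',(327,248),(296,258)),('stamp',(217,190),(512,246)),('jar',(375,256),(247,255))]:
    print(n,S[s[1],s[0]].round(3),T[t[1],t[0]].round(3))
def sel(P,c,r,z0,z1):
    q=P.reshape(-1,3); return q[(np.hypot(q[:,0]-c[0],q[:,1]-c[1])<r)&(q[:,2]>z0)&(q[:,2]<z1)]
mand=lambda z: np.where(z<.05,.013,.0105-.0045*(z-.05)/.13)
for nm,P in(('S',S),('T',T)):
    def near(a,b): return (a if nm=='S' else b)
    m=S[210,453][:2]; p=S[240,179][:2]; f=S[310,352][:2]
    print(nm,'mand',circ(sel(P,m,.022,.02,.17),mand,m-[.01,.007]))
    print(nm,'punch',circ(sel(P,p,.035,.015,.10),.01,p-[.01,.007]))
    c=f-[.024,.018]; print(nm,'stand',circ(sel(P,c,.045,.02,.066),.030,c)); q=sel(P,c,.045,.069,.08); print('rim',circ(q,.0265,c),np.median(q[:,2]))
    q=sel(P,S[222,330][:2],.07,.055,.065); h=cv2.minAreaRect((q[:,:2]*1000).astype(np.float32)); print('block',h,np.median(q[:,2]))
    print('table',np.nanmedian(sel(P,[.45,.0],.3,-.01,.01)[:,2]))
E
```

```text
mandrel [0.432 0.266 0.16 ] [0.424 0.26  0.182]
blue [0.415 0.203 0.153] [0.41  0.194 0.182]
punch [ 0.65  -0.178  0.058] [ 0.638 -0.182  0.135]
standF [nan nan nan] [0.619 0.178 0.057]
standN [0.432 0.266 0.112] [0.265 0.204 0.059]
block [0.472 0.036 0.025] [0.442 0.044 0.061]
stamp [ 0.46  -0.268  0.059] [ 0.452 -0.277  0.118]
jar [0.454 0.133 0.032] [0.449 0.127 0.031]
S mand (array([0.4232, 0.2634]), 852, np.float64(0.0008))
S punch (array([ 0.6421, -0.1848]), 423, np.float64(0.0009))Traceback (most recent call last):
  File "<stdin>", line 13, in <module>
  File "m.py", line 9, in circ
    s=least_squares(f,x0,loss='soft_l1',f_scale=.002); return s.x.round(4),len(p),np.median(abs(s.fun)).round(4)
    return func(*args, **kwargs)
    raise ValueError("Initial guess is outside of provided bounds")
ValueError: Initial guess is outside of provided bounds
```

Run:
```python
from m import *
S,T=cloud('scene1'),cloud('top1')
def sel(P,c,r,z0,z1):
    q=P.reshape(-1,3); return q[(np.hypot(q[:,0]-c[0],q[:,1]-c[1])<r)&(q[:,2]>z0)&(q[:,2]<z1)]
mand=lambda z: np.where(z<.05,.013,.0105-.0045*(z-.05)/.13)
for nm,P in(('S',S),('T',T)):
    m=np.array([.423,.263]);p=np.array([.642,-.185]);c=np.array([.60,.18])
    def go(l,*a):
        try: print(nm,l,circ(*a))
        except Exception as e: print(nm,l,'fail',len(a[0]))
    go('mand',sel(P,m,.022,.02,.185),mand,m)
    go('punch',sel(P,p,.035,.015,.10),.01,p)
    b=sel(P,p,.03,.115,.14)
    if len(b): s=least_squares(lambda x:np.linalg.norm(b-x,axis=1)-.012,[*p,.123],loss='soft_l1',f_scale=.002); print('ball',s.x.round(4),len(b))
    go('stand',sel(P,c,.06,.012,.066),.030,c); q=sel(P,c,.06,.069,.085); go('rim',q,.0265,c); 
    go('foot',sel(P,c,.07,.004,.011),.036,c)
    for cc in ([.28,.2],): go('near',sel(P,cc,.06,.069,.085),.0265,cc)
    q=sel(P,[.44,.02],.075,.056,.066); h=cv2.minAreaRect((q[:,:2]*1000).astype(np.float32)); print('block',h,len(q),np.median(q[:,2]))
    print('table',np.nanmedian(sel(P,[.45,.0],.3,-.01,.01)[:,2]))
# crops
a=cv2.imread('pics/top1.png')[130:210,170:260]; b=cv2.imread('pics/scene1.png')[260:340,310:400]
cv2.imwrite('pics/crop1.png',np.hstack([cv2.resize(i,None,fx=4.2,fy=4.2,interpolation=2) for i in(a,b)]))
```

```text
S mand (array([0.4232, 0.2634]), 910, np.float64(0.0008))
S punch (array([ 0.6421, -0.1848]), 423, np.float64(0.0009))
ball [ 0.6424 -0.1849  0.1232] 138
S stand (array([0.596 , 0.1772]), 1234, np.float64(0.0012))
S rim (array([0.5974, 0.1781]), 351, np.float64(0.0016))
S foot (array([0.5953, 0.177 ]), 540, np.float64(0.0037))
S near (array([0.2908, 0.2036]), 178, np.float64(0.0018))
block ((440.52508544921875, 12.090011596679688), (82.64646911621094, 77.14787292480469), 50.165138244628906) 686 0.05972316568077951
table 0.0005740913336471642
T mand (array([0.4236, 0.2634]), 572, np.float64(0.0004))
T punch (array([ 0.6429, -0.185 ]), 214, np.float64(0.0002))
ball [ 0.6427 -0.185   0.1235] 217
T stand (array([0.5914, 0.1734]), 590, np.float64(0.0036))
T rim (array([0.595 , 0.1761]), 490, np.float64(0.0018))
T foot (array([0.5918, 0.1722]), 1007, np.float64(0.0072))
T near (array([0.289 , 0.2012]), 515, np.float64(0.0018))
block ((440.5721435546875, 11.480964660644531), (75.92813110351562, 75.9134521484375), 50.17591857910156) 1800 0.060708492379970946
table 0.0012883026238571516
```

View pics/crop1.png

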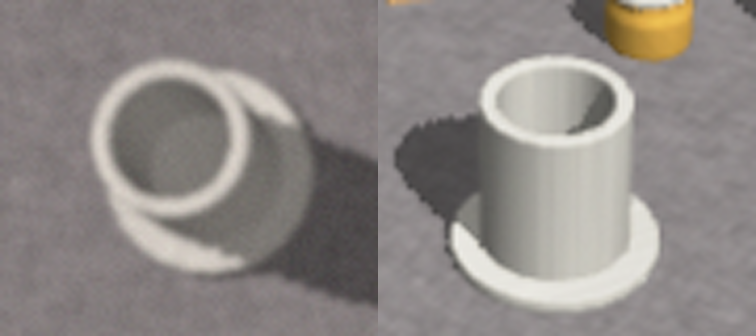

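The crop shows the far stand. In the top view its rim is centred at about (210.5,162.6) and its foot at (220.3,170.4); in the scene view the rim is at about (352.6,283.9).

Run:
```python
from m import *
def ray(f,u,v,z):
    c=np.load(f'pics/{f}.npz'); o=c['pose'][:3,3]; w=world(c,u,v,1.)-o; return (o+w*(z-o[2])/w[2]).round(4)
print(ray('top1',210.5,162.6,.073),ray('top1',220.3,170.4,.006),ray('scene1',352.6,283.9,.073))
print(ray('top1',316.5,260,.06))
```

```text
[0.5949 0.1757 0.073 ] [0.5948 0.1745 0.006 ] [0.5979 0.1795 0.073 ]
[0.438  0.0121 0.06  ]
```

Emit:
servo_tool(
  plan=[
    [100,0,0,-0.005,0,0,-0.148],
    [100,0,0,-0.005,0,0,-0.148],
    [100,0,0,-0.005,0,0,-0.148],
    [100,0,0,-0.005,0,0,-0.148],
    [100,0,0,-0.005,0,0,-0.148],
    [100,0,0,-0.005,0,0,-0.148],
    [100,0,0,-0.005,0,0,-0.148],
    [100,0,0,-0.005,0,0,-0.148],
  ],
)

```text
time_s: 1.1
ee_pos: [0.2079, -0.509, 0.2453]
eef_rot: [-3.141, -0.001, 1.577]
force: [-0.2, -0.2, 0.4]
grip_width: 0.094
grip_force: 0.0
```

Emit:
servo_tool(
  plan=[
    [100,0.048,0.0135,0,0,0,0],
    [100,0.048,0.0135,0,0,0,0],
    [100,0.048,0.0135,0,0,0,0],
    [100,0.048,0.0135,0,0,0,0],
    [100,0.048,0.0135,0,0,0,0],
    [100,0.048,0.0135,0,0,0,0],
    [100,0.048,0.0135,0,0,0,0],
    [100,0.048,0.0135,0,0,0,0],
  ],
)

```text
time_s: 2.1
ee_pos: [0.3156, -0.1235, 0.2454]
eef_rot: [3.141, 0.0, 1.571]
force: [0.9, -0.7, 0.3]
grip_width: 0.0939
grip_force: 0.0
```

Emit:
servo_tool(
  plan=[
    [100,0.048,0.0135,0,0,0,0],
    [100,0.048,0.0135,0,0,0,0],
    [100,0.048,0.0135,0,0,0,0],
    [100,0.048,0.0135,0,0,0,0],
    [100,0.048,0.0135,0,0,0,0],
    [100,0.048,0.0135,0,0,0,0],
    [100,0.048,0.0135,0,0,0,0],
    [100,0,0,0,0,0,0],
  ],
)

```text
time_s: 3.1
ee_pos: [0.4097, 0.2131, 0.2446]
eef_rot: [-3.14, 0.0, 1.575]
force: [0.5, 0.1, -0.5]
grip_width: 0.0941
grip_force: 0.0
```

Emit:
servo_tool(
  plan=[
    [100,0.017,0.0046,0,0,0,0],
    [100,0.017,0.0046,0,0,0,0],
    [100,0.0163,0.0045,0,0,0,0],
    [100,0,0,0,0,0,0],
    [100,0,0,0.03,0,0,0],
    [100,0,0,0.03,0,0,0],
    [100,0,0,0.03,0,0,0],
    [100,0,0,0.0336,0,0,0],
  ],
)

```text
time_s: 4.1
ee_pos: [0.4235, 0.261, 0.1212]
eef_rot: [3.141, -0.0, 1.571]
force: [0.6, 1.3, -0.7]
grip_width: 0.094
grip_force: 0.0
```

Emit:
servo_tool(
  plan=[
    [100,0,0,0,0,0,0],
    [10,0,0,0,0,0,0],
    [10,0,0,0,0,0,0],
    [5,0,0,0,0,0,0],
    [5,0,0,0,0,0,0],
    [5,0,0,0,0,0,0],
    [5,0,0,0,0,0,0],
    [5,0,0,0,0,0,0],
  ],
  force=30,
)

```text
time_s: 5.1
ee_pos: [0.4234, 0.2614, 0.1218]
eef_rot: [-3.142, 0.0, 1.572]
force: [-0.1, 0.3, 0.7]
grip_width: 0.0273
grip_force: 0.0
```

Emit:
servo_tool(
  plan=[
    [5,0.002,0,0,0,0,0],
    [5,0,0,0,0,0,0],
    [5,0,0,0,0,0,0],
    [5,0,0,0,0,0,0],
    [5,0,0,0,0,0,0],
    [5,0,0,0,0,0,0],
    [5,0,0,0,0,0,0],
    [5,0,0,0,0,0,0],
  ],
  force=30,
)

```text
time_s: 6.1
ee_pos: [0.4234, 0.2634, 0.1219]
eef_rot: [3.142, -0.0, 1.572]
force: [1.2, 0.6, 0.0]
grip_width: 0.0144
grip_force: 30.0
```

Emit:
servo_tool(
  plan=[
    [5,0,0,-0.005,0,0,0],
    [5,0,0,-0.015,0,0,0],
    [5,0,0,-0.02,0,0,0],
    [5,0,0,-0.02,0,0,0],
    [5,0,0,-0.02,0,0,0],
    [5,0,0,-0.02,0,0,0],
    [5,0,0,-0.015,0,0,0],
    [5,0,0,0,0,0,0],
  ],
)

```text
time_s: 7.1
ee_pos: [0.4237, 0.2635, 0.238]
eef_rot: [3.14, -0.001, 1.572]
force: [-0.6, -0.5, -3.5]
grip_width: 0.0146
grip_force: 29.9
```

Run:
```python
from h import *
c=snap('scene','scene2'); print(ctrl.get_obs()['ee_pos'])
```

```text
[0.42336451 0.26335468 0.23692435]
```

View pics/scene2.png

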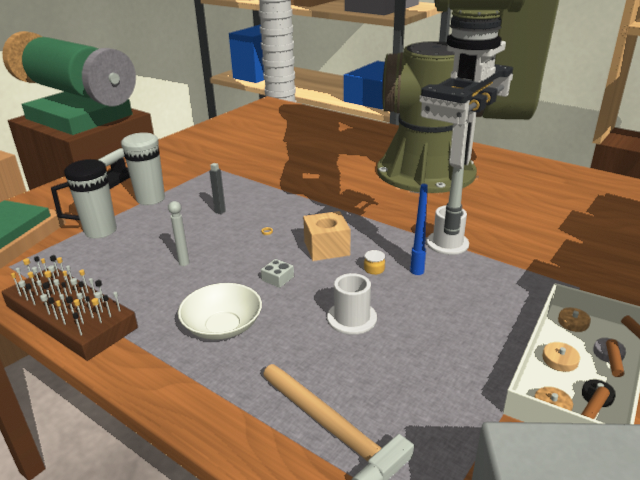

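The mandrel is held upright at (455,215), with its foot clear of the bench.

Emit:
servo_tool(
  plan=[
    [5,-0.008,0.016,0,0,0,0],
    [5,-0.016,0.032,0,0,0,0],
    [5,-0.02,0.04,0,0,0,0],
    [5,-0.019,0.038,0,0,0,0],
    [5,-0.016,0.032,0,0,0,0],
    [5,-0.008,0.0141,0,0,0,0],
    [5,0,0,0,0,0,0],
    [5,0,0,0,0,0,0],
  ],
)

```text
time_s: 8.15
ee_pos: [0.5949, 0.177, 0.2368]
eef_rot: [-3.141, -0.0, 1.572]
force: [-0.4, -0.1, -2.6]
grip_width: 0.015
grip_force: 29.9
```

Run:
```python
from m import *
s=snap('scene','scene3'); t=snap('top','top3'); print(ctrl.get_obs()['ee_pos'])
a=cv2.imread('pics/top3.png')[110:230,150:300]; b=cv2.imread('pics/scene3.png')[180:340,290:440]
cv2.imwrite('pics/crop3.png',np.hstack([cv2.resize(i,(390,416),interpolation=2) for i in(a,b)]))
P=cloud('scene3').reshape(-1,3); q=P[(np.hypot(P[:,0]-.5955,P[:,1]-.1765)<.035)&(P[:,2]>.12)&(P[:,2]<.155)]
print(circ(q,.013,[.5955,.1765]))
```

```text
[0.59496096 0.17718484 0.23715504]
(array([0.5944, 0.1768]), 318, np.float64(0.0007))
```

View pics/crop3.png

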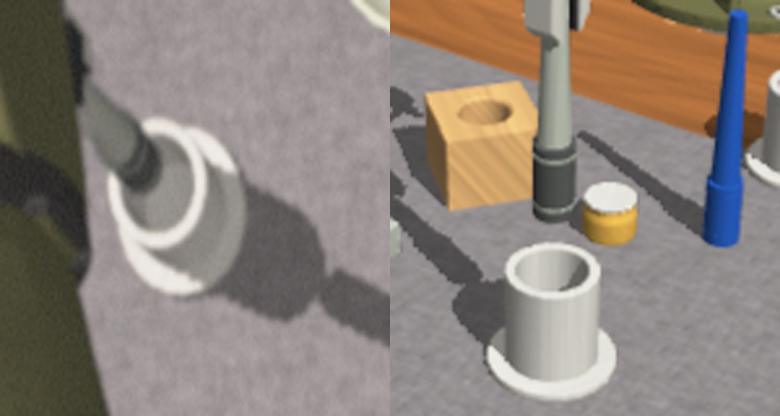

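The mandrel hangs straight over the far stand's bore (scene crop, handle at about 555,180 and bore at 552,268). The measured offset is about 1 mm, so I'll lower it.

Emit:
servo_tool(
  plan=[
    [5,0,0.001,0.01,0,0,0],
    [5,0,0,0.018,0,0,0],
    [5,0,0,0.02,0,0,0],
    [5,0,0,0.02,0,0,0],
    [5,0,0,0.018,0,0,0],
    [5,0,0,0.012,0,0,0],
    [5,0,0,0.006,0,0,0],
    [5,0,0,0,0,0,0],
  ],
)

```text
time_s: 9.25
ee_pos: [0.5966, 0.1765, 0.1328]
eef_rot: [-3.142, 0.0, 1.572]
force: [0.3, 0.0, -3.2]
grip_width: 0.0143
grip_force: 29.9
```

Emit:
servo_tool(
  plan=[
    [5,0,0,0.001,0,0,0],
    [5,0,0,0.001,0,0,0],
    [5,0,0,0.0005,0,0,0],
    [5,0,0,0.0005,0,0,0],
    [5,0,0,0,0,0,0],
    [5,0,0,0,0,0,0],
    [5,0,0,0,0,0,0],
    [5,0,0,0,0,0,0],
  ],
)

```text
time_s: 10.25
ee_pos: [0.5966, 0.1765, 0.1299]
eef_rot: [3.141, -0.0, 1.572]
force: [0.5, 0.2, -2.2]
grip_width: 0.0143
grip_force: 29.9
```

Emit:
servo_tool(
  plan=[
    [5,0,0,0.0005,0,0,0],
    [5,0,0,0,0,0,0],
    [5,0,0,0.0005,0,0,0],
    [5,0,0,0,0,0,0],
    [5,0,0,0,0,0,0],
    [5,0,0,0,0,0,0],
    [5,0,0,0,0,0,0],
    [5,0,0,0,0,0,0],
  ],
)

```text
time_s: 11.25
ee_pos: [0.597, 0.1766, 0.1298]
eef_rot: [3.14, -0.0, 1.572]
force: [-0.6, -0.1, 6.9]
grip_width: 0.0146
grip_force: 30.1
```

It's resting on the floor: contact force went to +6.9 N. Now I'll release and rise.

Emit:
servo_tool(
  plan=[
    [18,0,0,0,0,0,0],
    [20,0,0,0,0,0,0],
    [25,0,0,0,0,0,0],
    [35,0,0,0,0,0,0],
    [50,0,0,0,0,0,0],
    [60,0,0,0,0,0,0],
    [60,0,0,0,0,0,0],
    [60,0,0,0,0,0,0],
  ],
)

```text
time_s: 12.25
ee_pos: [0.5966, 0.1765, 0.1289]
eef_rot: [3.142, -0.0, 1.572]
force: [-0.9, 0.1, 1.2]
grip_width: 0.0563
grip_force: 0.0
```

Emit:
servo_tool(
  plan=[
    [80,0,0,-0.005,0,0,0],
    [100,0,0,-0.01,0,0,0],
    [100,0,0,-0.015,0,0,0],
    [100,0,0,-0.02,0,0,0],
    [100,0,0,-0.02,0,0,0],
    [100,0,0,-0.02,0,0,0],
    [100,0,0,-0.02,0,0,0],
    [100,0,0,0,0,0,0],
  ],
)

```text
time_s: 13.25
ee_pos: [0.5971, 0.1767, 0.2412]
eef_rot: [3.138, -0.001, 1.572]
force: [0.3, 0.9, -0.4]
grip_width: 0.0939
grip_force: 0.0
```

Emit:
servo_tool(
  plan=[
    [100,-0.025,0.0031,0,0,0,0],
    [100,-0.05,0.0063,0,0,0,0],
    [100,-0.055,0.007,0,0,0,0],
    [100,-0.055,0.007,0,0,0,0],
    [100,-0.055,0.007,0,0,0,0],
    [100,-0.055,0.007,0,0,0,0],
    [100,-0.045,0.0055,0,0,0,0],
    [100,-0.0215,0.0025,0,0,0,0],
  ],
)

```text
time_s: 14.25
ee_pos: [0.642, -0.187, 0.2379]
eef_rot: [-3.14, -0.0, 1.57]
force: [0.1, -0.2, -0.6]
grip_width: 0.0938
grip_force: 0.0
```

Emit:
servo_tool(
  plan=[
    [100,0,0,0,0,0,0],
    [100,0,0,0.015,0,0,0],
    [100,0,0,0.02,0,0,0],
    [100,0,0,0.02,0,0,0],
    [100,0,0,0.02,0,0,0],
    [100,0,0,0.015,0,0,0],
    [100,0,0,0.01,0,0,0],
    [100,0,0,0,0,0,0],
  ],
)

```text
time_s: 15.25
ee_pos: [0.6422, -0.1845, 0.1382]
eef_rot: [-3.141, -0.0, 1.572]
force: [1.1, -0.1, -0.4]
grip_width: 0.0941
grip_force: 0.0
```

Run:
```python
from m import *
s=snap('scene','scene4'); print(ctrl.get_obs()['ee_pos'])
P=cloud('scene4').reshape(-1,3)
def sel(c,r,z0,z1): return P[(np.hypot(P[:,0]-c[0],P[:,1]-c[1])<r)&(P[:,2]>z0)&(P[:,2]<z1)]
print('punch',circ(sel([.642,-.185],.03,.015,.09),.01,[.642,-.185]))
q=sel([.5955,.1765],.03,.09,.2);print('mandrel top',q[:,2].max())
for z in(.1,.13,.16):
  k=sel([.5955,.1765],.03,z-.012,z+.012); print(z,circ(k,.0105-.0045*(z-.058)/.13,[.5955,.1765]))
```

```text
[ 0.64248249 -0.18468847  0.13904085]
punch (array([ 0.6425, -0.1847]), 370, np.float64(0.0009))
mandrel top 0.18922300595649777
0.1 (array([0.5959, 0.1761]), 148, np.float64(0.0007))
0.13 (array([0.596 , 0.1762]), 130, np.float64(0.0009))
0.16 (array([0.596 , 0.1762]), 123, np.float64(0.0007))
```

View pics/scene4.png

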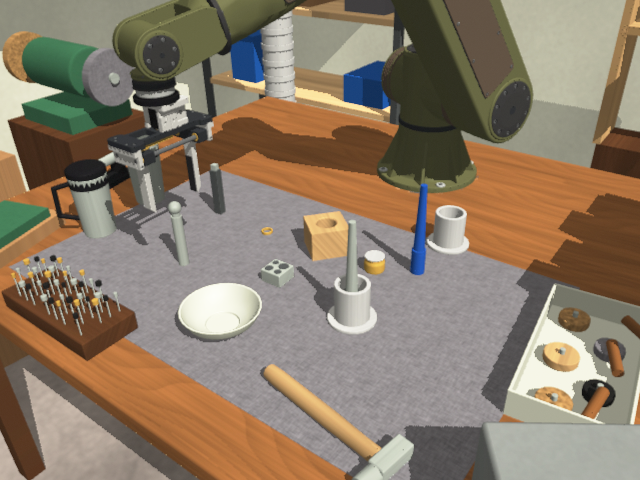

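The mandrel stands upright in the far stand (351,225–300, top at 0.188 m). The fingers straddle the punch's ball at (175,208).

Emit:
servo_tool(
  plan=[
    [100,0,0,0.02,0,0,0],
    [100,0,0,0.02,0,0,0],
    [100,0,0,0.0195,0,0,0],
    [100,0,0,0,0,0,0],
    [5,0,0,0,0,0,0],
    [5,0,0,0,0,0,0],
    [5,0,0,0,0,0,0],
    [5,0,0,0,0,0,0],
  ],
  force=30,
)

```text
time_s: 16.3
ee_pos: [0.6424, -0.1849, 0.0796]
eef_rot: [3.141, 0.0, 1.572]
force: [0.1, 0.4, 0.6]
grip_width: 0.0576
grip_force: 0.0
```

Emit:
servo_tool(
  plan=[
    [5,0,0,0,0,0,0],
    [5,0,0,0,0,0,0],
    [5,0,0,0,0,0,0],
    [5,0,0,0,0,0,0],
    [5,0,0,0,0,0,0],
    [5,0,0,0,0,0,0],
    [5,0,0,0,0,0,0],
    [5,0,0,0,0,0,0],
  ],
)

```text
time_s: 17.3
ee_pos: [0.6424, -0.1849, 0.0793]
eef_rot: [3.142, 0.0, 1.572]
force: [-0.7, -0.4, 0.1]
grip_width: 0.0224
grip_force: 30.0
```

Emit:
servo_tool(
  plan=[
    [5,0,0,0,0,0,0],
    [5,0,0,0,0,0,0],
    [5,0,0,0,0,0,0],
    [5,0,0,0,0,0,0],
    [5,0,0,0,0,0,0],
    [5,0,0,0,0,0,0],
    [5,0,0,0,0,0,0],
    [5,0,0,0,0,0,0],
  ],
)

```text
time_s: 18.3
ee_pos: [0.6423, -0.1849, 0.0793]
eef_rot: [-3.142, -0.0, 1.572]
force: [0.2, 0.1, -0.2]
grip_width: 0.0227
grip_force: 30.0
```

Run:
```python
from h import *
snap('scene','scene5'); snap('wrist','wrist5')
a=cv2.imread('pics/scene5.png')[150:290,110:250]; b=cv2.imread('pics/wrist5.png')
cv2.imwrite('pics/crop5.png',np.hstack([cv2.resize(a,(400,400),interpolation=2),cv2.resize(b,(400,300))[0:300].repeat(1,0) if 0 else cv2.copyMakeBorder(cv2.resize(b,(400,300)),0,100,0,0,0)]))
```

```text
(no output)
```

View pics/crop5.png

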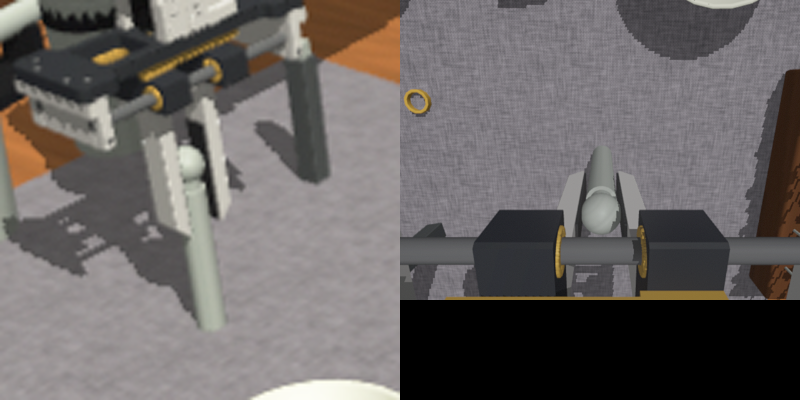

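The crop shows the fingers around the ball and neck (scene crop ball at 190,163; wrist crop ball at 600,213). A width of 22.7 mm suggests they're pinching the ball rather than the 20 mm shank. I'll open slightly, raise the tool a few mm and grip again.

Emit:
servo_tool(
  plan=[
    [27,0,0,0,0,0,0],
    [32,0,0,0,0,0,0],
    [35,0,0,0,0,0,0],
    [35,0,0,0,0,0,0],
    [35,0,0,-0.003,0,0,0],
    [35,0,0,-0.003,0,0,0],
    [35,0,0,0,0,0,0],
    [5,0,0,0,0,0,0],
  ],
)

```text
time_s: 19.4
ee_pos: [0.6423, -0.1849, 0.0853]
eef_rot: [-3.142, 0.0, 1.572]
force: [-0.4, 0.3, 1.1]
grip_width: 0.0265
grip_force: 0.0
```

Emit:
servo_tool(
  plan=[
    [5,0,0,0,0,0,0],
    [5,0,0,0,0,0,0],
    [5,0,0,0,0,0,0],
    [5,0,0,0,0,0,0],
    [5,0,0,0,0,0,0],
    [5,0,0,0,0,0,0],
    [5,0,0,0,0,0,0],
    [5,0,0,0,0,0,0],
  ],
  force=30,
)

```text
time_s: 20.4
ee_pos: [0.6423, -0.1849, 0.0853]
eef_rot: [-3.142, -0.0, 1.572]
force: [-0.9, -0.7, -0.5]
grip_width: 0.0228
grip_force: 30.0
```

Emit:
servo_tool(
  plan=[
    [5,0,0,-0.003,0,0,0],
    [5,0,0,-0.01,0,0,0],
    [5,0,0,-0.015,0,0,0],
    [5,0,0,-0.02,0,0,0],
    [5,0,0,-0.02,0,0,0],
    [5,0,0,-0.02,0,0,0],
    [5,0,0,-0.012,0,0,0],
    [5,0,0,0,0,0,0],
  ],
  force=40,
)

```text
time_s: 21.4
ee_pos: [0.6427, -0.185, 0.1866]
eef_rot: [3.14, 0.001, 1.572]
force: [-0.5, -0.4, -2.1]
grip_width: 0.0225
grip_force: 40.0
```

Run:
```python
from m import *
snap('scene','scene6'); e=ctrl.get_obs()['ee_pos']; print(e)
P=cloud('scene6').reshape(-1,3)
for z in (.11,.13,.15,.17):
    q=P[(np.hypot(P[:,0]-.6424,P[:,1]+.185)<.03)&(abs(P[:,2]-z)<.01)]; print(z,circ(q,.01,[.6424,-.185]) if len(q)>9 else 0)
q=P[(np.hypot(P[:,0]-.6424,P[:,1]+.185)<.02)&(P[:,2]>.05)]; print('foot',np.percentile(q[:,2],[0,1,2]))
```

```text
[ 0.64231115 -0.18490647  0.18544941]
0.11 (array([ 0.6423, -0.1852]), 97, np.float64(0.0009))
0.13 (array([ 0.6426, -0.1849]), 110, np.float64(0.001))
0.15 (array([ 0.6422, -0.1849]), 116, np.float64(0.0009))
0.17 (array([ 0.6419, -0.1852]), 119, np.float64(0.0008))
foot [0.10102824 0.10439709 0.10693789]
```

The punch is lifted and vertical, with its foot at z≈0.10 m, so I'll carry it smoothly to the block.

Emit:
servo_tool(
  plan=[
    [5,0.004,-0.0041,0,0,0,0],
    [5,0.008,-0.0082,0,0,0,0],
    [5,0.012,-0.0123,0,0,0,0],
    [5,0.01485,-0.01526,0,0,0,0],
    [5,0.01485,-0.01526,0,0,0,0],
    [5,0.01485,-0.01526,0,0,0,0],
    [5,0.01485,-0.01526,0,0,0,0],
    [5,0.01485,-0.01526,0,0,0,0],
  ],
)

```text
time_s: 22.45
ee_pos: [0.5402, -0.0858, 0.1851]
eef_rot: [-3.141, -0.0, 1.572]
force: [0.0, -1.0, -1.6]
grip_width: 0.0222
grip_force: 40.0
```

Emit:
servo_tool(
  plan=[
    [5,0.01485,-0.01526,0,0,0,0],
    [5,0.01485,-0.01526,0,0,0,0],
    [5,0.01485,-0.01526,0,0,0,0],
    [5,0.01485,-0.01526,0,0,0,0],
    [5,0.01485,-0.01526,0,0,0,0],
    [5,0.012,-0.0123,0,0,0,0],
    [5,0.008,-0.0082,0,0,0,0],
    [5,0.004,-0.0041,0,0,0,0],
  ],
)

```text
time_s: 23.45
ee_pos: [0.44, 0.0118, 0.1854]
eef_rot: [3.141, 0.0, 1.572]
force: [0.2, 0.4, -1.8]
grip_width: 0.022
grip_force: 40.0
```

Emit:
servo_tool(
  plan=[
    [5,0,0,0,0,0,0],
    [5,0,0,0,0,0,0],
    [5,0,0,0,0,0,0],
    [5,0,0,0,0,0,0],
    [5,0,0,0,0,0,0],
    [5,0,0,0,0,0,0],
    [5,0,0,0,0,0,0],
    [5,0,0,0,0,0,0],
  ],
)

```text
time_s: 24.45
ee_pos: [0.4404, 0.0114, 0.1854]
eef_rot: [3.142, -0.0, 1.572]
force: [-0.3, 0.6, -2.9]
grip_width: 0.0221
grip_force: 40.0
```

Run:
```python
from m import *
snap('scene','scene7'); snap('top','top7'); print(ctrl.get_obs()['ee_pos'])
P=cloud('scene7').reshape(-1,3)
for z in (.115,.13,.15,.17):
    q=P[(np.hypot(P[:,0]-.4405,P[:,1]-.0115)<.03)&(abs(P[:,2]-z)<.01)]; print(z,circ(q,.01,[.4405,.0115]) if len(q)>9 else 0)
a=cv2.imread('pics/top7.png')[200:320,250:400]; b=cv2.imread('pics/scene7.png')[120:280,250:400]
cv2.imwrite('pics/crop7.png',np.hstack([cv2.resize(i,(390,416),interpolation=2) for i in(a,b)]))
```

```text
[0.44034923 0.01136839 0.18535588]
0.115 (array([0.4402, 0.0117]), 96, np.float64(0.0011))
0.13 (array([0.4403, 0.0116]), 96, np.float64(0.001))
0.15 (array([0.4402, 0.0114]), 98, np.float64(0.0008))
0.17 (array([0.4398, 0.0115]), 109, np.float64(0.0009))
```

View pics/crop7.png

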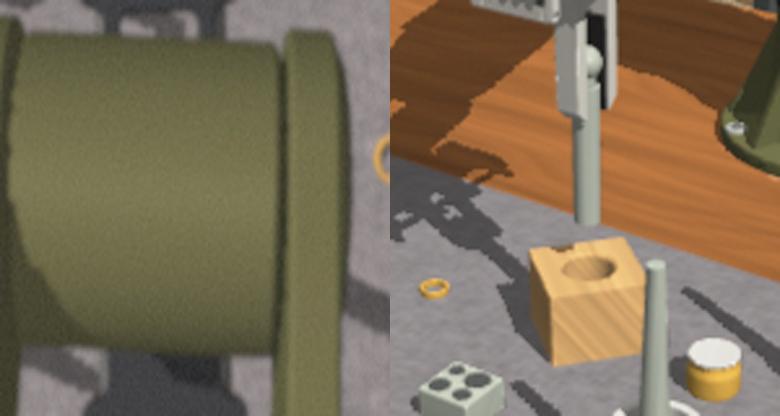

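The punch hangs vertical, centred over the well (scene crop, foot at 587,220 and well at 588,268). I'll lower it.

Emit:
servo_tool(
  plan=[
    [5,0,0,0.006,0,0,0],
    [5,0,0,0.012,0,0,0],
    [5,0,0,0.018,0,0,0],
    [5,0,0,0.018,0,0,0],
    [5,0,0,0.016,0,0,0],
    [5,0,0,0.012,0,0,0],
    [5,0,0,0.007,0,0,0],
    [5,0,0,0,0,0,0],
  ],
)

```text
time_s: 25.55
ee_pos: [0.4402, 0.0114, 0.096]
eef_rot: [-3.141, -0.0, 1.572]
force: [0.5, 0.2, -1.5]
grip_width: 0.0221
grip_force: 40.0
```

Emit:
servo_tool(
  plan=[
    [5,0,0,0.001,0,0,0],
    [5,0,0,0.001,0,0,0],
    [5,0,0,0.0005,0,0,0],
    [5,0,0,0.0005,0,0,0],
    [5,0,0,0,0,0,0],
    [5,0,0,0,0,0,0],
    [5,0,0,0,0,0,0],
    [5,0,0,0,0,0,0],
  ],
)

```text
time_s: 26.55
ee_pos: [0.4404, 0.0114, 0.0934]
eef_rot: [-3.142, -0.0, 1.572]
force: [-0.3, -0.6, -1.3]
grip_width: 0.0226
grip_force: 40.0
```

Emit:
servo_tool(
  plan=[
    [5,0,0,0.0005,0,0,0],
    [5,0,0,0,0,0,0],
    [5,0,0,0.0003,0,0,0],
    [5,0,0,0,0,0,0],
    [5,0,0,0,0,0,0],
    [5,0,0,0,0,0,0],
    [5,0,0,0,0,0,0],
    [5,0,0,0,0,0,0],
  ],
)

```text
time_s: 27.55
ee_pos: [0.4408, 0.0114, 0.0931]
eef_rot: [3.14, 0.0, 1.572]
force: [-1.2, -0.1, 7.1]
grip_width: 0.0221
grip_force: 40.0
```

Contact force is +7.1 N, so it's on the bottom. Releasing.

Emit:
servo_tool(
  plan=[
    [26,0,0,0,0,0,0],
    [28,0,0,0,0,0,0],
    [32,0,0,0,0,0,0],
    [40,0,0,0,0,0,0],
    [55,0,0,0,0,0,0],
    [70,0,0,0,0,0,0],
    [70,0,0,0,0,0,0],
    [70,0,0,0,0,0,0],
  ],
)

```text
time_s: 28.55
ee_pos: [0.4403, 0.0114, 0.0925]
eef_rot: [-3.142, 0.0, 1.572]
force: [0.2, 0.1, -0.1]
grip_width: 0.0653
grip_force: 0.0
```

Emit:
servo_tool(
  plan=[
    [90,0,0,-0.005,0,0,0],
    [100,0,0,-0.01,0,0,0],
    [100,0,0,-0.02,0,0,0],
    [100,0,0,-0.025,0,0,0],
    [100,0,0,-0.025,0,0,0],
    [100,0,0,-0.025,0,0,0],
    [100,0,0,-0.02,0,0,0],
    [100,0,0,-0.005,0,0,0],
  ],
)

```text
time_s: 29.55
ee_pos: [0.4407, 0.0114, 0.229]
eef_rot: [3.139, 0.0, 1.572]
force: [0.1, -0.9, -0.4]
grip_width: 0.0941
grip_force: 0.0
```

Run:
```python
from m import *
snap('scene','scene8'); print(ctrl.get_obs()['ee_pos'])
P=cloud('scene8').reshape(-1,3)
for z in (.075,.09,.105):
    q=P[(np.hypot(P[:,0]-.4405,P[:,1]-.0115)<.03)&(abs(P[:,2]-z)<.01)]; print(z,circ(q,.01,[.4405,.0115]))
for c in ([.4405,.0115],[.5955,.1765]): print(P[(np.hypot(*(P[:,:2]-c).T)<.02)&(P[:,2]<.195),2].max())
```

```text
[0.44059948 0.01137383 0.22871364]
0.075 (array([0.4409, 0.0119]), 95, np.float64(0.0008))
0.09 (array([0.4405, 0.0116]), 98, np.float64(0.0009))
0.105 (array([0.4404, 0.0113]), 101, np.float64(0.0009))
0.14410591138043466
0.18856928712213233
```

View pics/scene8.png

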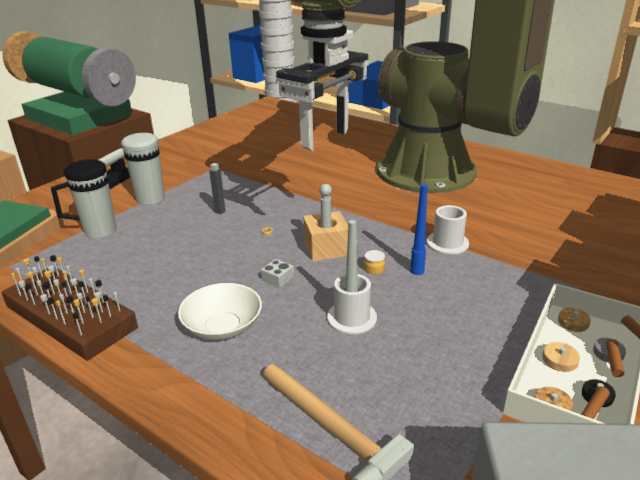

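Both stand upright: the punch in the block (326,190–235; top 0.144 m against 0.143 m expected) and the mandrel in the far stand (351,225–300; top 0.188 m). The gripper is clear, so I'm handing in.

```bash
python3 -c "
from station import ctrl
print(ctrl.hand_in())"
```

```text
the job is handed in; nothing more can be done
None
```

The mandrel is standing in the far round stand and the punch, ball up, in the wooden block, both resting on the bottom; the job was handed in at about 30 s of the 64 s allowed, and no verdict came back.

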